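# Set the heating timer wheel and start it

### The arm

A 7-joint arm with a two-finger parallel gripper is mounted at the origin on the work surface. World frame = base frame: x ahead of the robot, y to its left, z up, the work surface at z = 0. Lengths are in m, angles in rad, forces in N, time in s.
With the tool pointing down it reaches from about 0.4 to 0.875 m from the base axis. Payload 6.5 kg.
Tool frame: the origin (TCP) lies at the very end of the fingers, on their centre line; the grasp point (between the pads) lies 19 mm behind it (env.tcp_to_grasp is the distance from the TCP to the grasp point, in m); z points along the fingers, y is the line along which they close (so a half turn about z gives the same grasp; the last joint's range is limited). The gripper opens to 88 mm and grips with 3 to 60 N. Pads are 18 mm wide; open, the fingers measure 123 mm over their backs; the gripper's body (75 mm by 187 mm) begins 45 mm behind the grasp point.
Start: joints at [1.12, 0.536, -0.004, 1.538, 0.003, 1.067, -0.071], TCP at [0.244, -0.602, 0.239] pointing down, gripper open.
Joint ranges: [-2.7, 2.7], [-0.37, 2.16], [-1.27, 1.26], [0.24, 2.4], [-1.31, 4.45], [0.19, 1.91], [-2.76, 2.76]. Speed limits (rad/s): [2.39, 2.39, 3.14, 3.14, 3.14, 3.14, 3.14].

### API

Orientations are given as a unit quaternion [x, y, z, w].
In Python, from cell import env gives the robot as it stands.
- The arm moves only by the tool carry_out, never from a script. Its argument "commands" is a list of rows, each an object with "jaw": the opening, from -1 (shut) to 1 (fully open); "translation": the shift along the tool's x, y, z in m, a list of three; "turn": the turn, a rotation vector about the tool's x, y, z in rad, a list of three. In form: [{"jaw": jaw, "translation": [dx, dy, dz], "turn": [rx, ry, rz]}, ...]. A call has 1 to 8 rows; each row is the pose to reach, as a shift and turn from the pose commanded when the call began, along the tool's axes at that moment; what a row does not reach only later rows make up. A row lasts 1/8 s, in which the tool goes at most 62.5 mm and 10.7 degrees, less where a joint would pass 70% of its speed; a pose out of reach is approached as far as the arm can. A call with a gripper value outside its range is refused whole. The fingers move at their own pace and stop on an object; "force" is the grip in N (left out, the last holds). Time passes only in rows, so rows that repeat a pose let the fingers close. It gives the time, the measured TCP pose, the force, the opening and the grip force at its end, in the units of the state.
- env.sense(): the state, without advancing time (a new reading comes with each control period).
- env.camera(name): name is "scene" or "top" or "wrist"; returns a dict with "pixels" (480x640x3 uint8, red, green, blue), "fx", "fy", "cx", "cy" (pixels), "T" (4x4, takes a point from camera to world coordinates). Camera axes: x right, y down, z forward; pixel columns grow to the right and rows downward; lengths in m; the calibration is good to about 2 mm. A picture is of the moment at which its call begins. There is no depth.
- env.sign_off(): hands the job in; it is judged then, once.
The state is a dict: "time": time; "qpos": joint angles; "joint_velocities": joint speeds; "joint_torque": joint torques, N m; "ee_pos": TCP position; "eef_rot": TCP orientation; "force": force on the tool from outside, world axes, zero at the start; "wrist_torque": the same for the moment, N m; "width": finger opening in m; "grasp_force": force on a finger pad.
Only numpy, scipy, OpenCV 4.12 (cv2) and the standard library are available. Lean on these libraries where they do the work, as an engineer would, in place of code of your own. Each camera call takes 0.05 s, during which the arm holds its last target. There are 200 camera calls.

### The job

Set the heating timer on the radiator cover: flick its six-finned thumbwheel anticlockwise (seen from above), one click after another with a fingertip, until the fin that carries a round stud rests pointing at the small fixed metal bar on the timer's base, without clicking past it. Take the finger off the wheel, and only then press the round start button beside it fully down and let it come back up. Grasp and lift nothing; leave the bowl, jar, bell and fob where they are.

Things in the scene. Friction and masses are not known exactly. Their poses are not given: they have to be found in the camera images.
- timer: heating timer, screwed down: a white flat box 130 mm (its x) by 210 mm (its y) by 30 mm high. Origin: centre of its underside, on the surface; z up. In its frame the thumbwheel's upright axis is at x 0, y +35 mm; the start button at x 0, y -65 mm; the steel index bar at x +59.5, y +35 mm, on the wheel's +x side (away from the robot at yaw 0)
- hub (a point): centre of the top of the thumbwheel's hub, 50 mm above the surface, on its upright axis; axes as the timer's, not turning. The wheel lies flat: hub radius 22 mm and six radial fins, one every 60 degrees, each 6 mm wide, round tips 51 mm from the axis, standing from 34 to 50 mm above the surface, over the 30 mm high base. At every click one fin points along the timer's +x and one along -x
- mark (a point): top of the tip of the marked fin, 51 mm from the wheel's axis, 50 mm above the surface; turns with the wheel, x axis outward along that fin. Only this fin carries a round upright stud on top, 15 mm across, its centre 29 mm from the axis, rising to 57 mm above the surface
- index (a point): top of the fixed index bar: a dark steel bar 11 mm long (along the timer's x), 6 mm wide, its top 43 mm above the surface, its inner end 54 mm from the wheel's axis, just clear of the fin tips; it does not move
- wheel (a joint): wheel angle, rad: 0 with the marked fin at the index bar, growing anticlockwise from above; a click is 1.047 (60 degrees). Starts 2, 3 or 4 clicks before the mark (about -2.09, -3.14, -4.19); a stop at -4.97 bars going back. Sprung clicks: a fin pushed (about 6 N at its tip) 35 degrees forward springs on by itself to the next click; pushed less, it springs back when let go
- start_top (a point): centre of the top of the round start button, radius 14 mm, moving with it
- start (a joint): how far the start button is pressed, m: 0 up, 0.006 fully down, which takes 5 N; it springs back up
- bowl: bystander: terracotta key bowl, 120 mm across, 45 mm high; origin at the centre of its underside
- jar: bystander: glass jar with cork-coloured lid, 54 mm across, 75 mm high; origin at the centre of its underside
- bell: bystander: red plastic bike bell, 56 mm across, 35 mm high; origin at the centre of its underside
- fob: bystander: black hooked umbrella handle fob lying flat, about 65 by 35 by 14 mm; origin under its straight part
There are look-alikes about, which are no part of the job. What is meant by the timer is not blue, and is the larger of those in its own colour.

How it is judged:
On the way, in this order (a step that is already met when the one before it is completed fails the run):
1. the wheel rests with the marked fin at the index bar, the finger off it (value of joint wheel between -0.15 and 0.15 rad and contact force between each of the arm, the fingers and wheel below 0.1 N and velocity of joint wheel between -0.2 and 0.2 rad/s), for 0.2 s.
2. the start button is pressed down (value of joint wheel between -0.15 and 0.15 rad and value of joint start above 0.0045 m), for 0.05 s.
At the end, for the whole second after the job is handed in: the marked fin points at the index bar within 0.15 rad, the start button has been pressed at least 4.5 mm and is up again (within 1.5 mm), and the bowl, jar, bell and fob are still and within 20 mm of where they began (value of joint wheel between -0.15 and 0.15 rad and value of joint start below 0.0015 m and distance of each of bowl, jar, bell, fob from where it was at the start of the episode below 0.02 m and linear speed of each of bowl, jar, bell, fob below 0.02 m/s); the robot touches nothing.
It fails at once if the wheel is clicked past the mark (value of joint wheel above 0.6 rad).
It fails at once if the start button is pressed (over 3 mm) while the wheel is off the mark (value of joint start above 0.003 m and not (value of joint wheel between -0.15 and 0.15 rad)).
It fails at once if a bystander is shifted by more than 20 mm, lifted or carried (distance of any of bowl, jar, bell, fob from where it was at the start of the episode above 0.02 m).
It also fails if it takes over 64 s, if anything falls off the work surface, if the arm or the gripper's body presses on something with over 40 N, if the wrist force passes 120 N, or if a joint passes its speed limit or range.

## Working session

There is one attempt and no reset: what is moved stays moved. The work goes in short steps, Python scripts to look and compute and a tool call to move; the robot and the scene stay as the last step left them, time stands still between calls to the robot, and variables do not carry over. Pictures are saved under pics/ and viewed, at most 10 in all, crops included, and the job is handed in when it is done.

Besides the shell and the picture viewer there is one more tool, called after ">>>" in YAML: its name, and indented under it one key for each argument. carry_out: Moves the arm, as the interface text tells. Its arguments: {"type":"object","properties":{"commands":{"type":"array"},"force":{"type":"number"}},"required":["commands"]}

```bash
mkdir -p pics; ls; python3 - <<'E'
from cell import env
import cv2
for n in("top","scene"):
    c=env.camera(n);cv2.imwrite(f"pics/{n}0.png",c["pixels"][:,:,::-1]);print(n,c["fx"],c["cx"],c["cy"],c["T"].round(4).tolist())
s=env.sense();print(s["time"],s["ee_pos"],s["eef_rot"],s["width"])
E
```

```text
pics
top 441.7825161527878 321.7604553081434 241.1454498941647 [[0.0203, -0.9911, 0.1313, 0.4403], [-0.9998, -0.0209, -0.0029, 0.0055], [0.0056, -0.1313, -0.9913, 0.9839], [0.0, 0.0, 0.0, 1.0]]
scene 588.5857023241125 317.1867079559395 234.55380074483278 [[-0.7584, 0.5192, -0.394, 0.9377], [0.6517, 0.6097, -0.451, 0.431], [0.006, -0.5988, -0.8008, 0.8453], [0.0, 0.0, 0.0, 1.0]]
0.1 [ 0.24379284 -0.60200531  0.23797037] [ 9.81537199e-01  1.91269986e-01 -2.06245547e-04 -6.91244867e-04] 0.08808095393479884
```

View pics/top0.png

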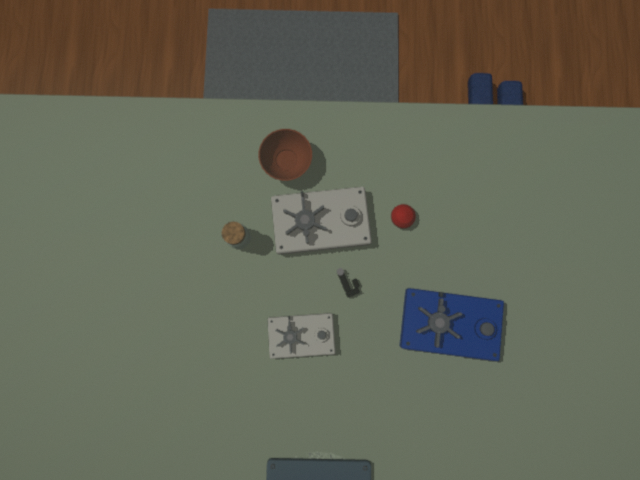

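View pics/scene0.png

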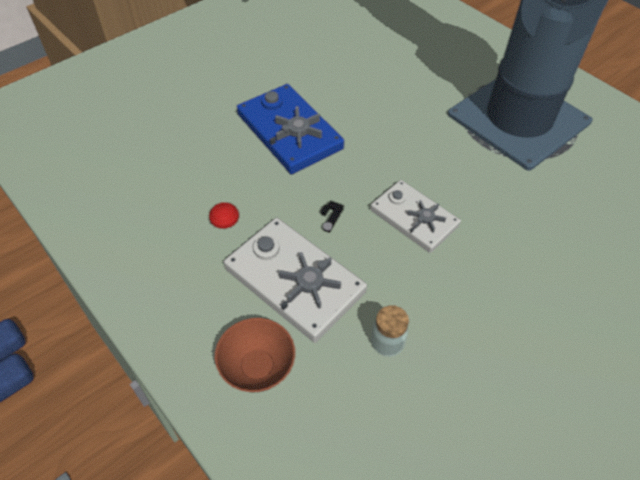

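Top view candidates: the large white timer (320,220), the small white one (302,336) and the blue one (453,324). The large white timer fits, as it is not blue and is the larger of the two whites. I'll measure it and confirm with an enlarged crop.

```bash
cat > h.py <<'E'
import numpy as np,cv2
from cell import env
def ray(c,uv,z):
    uv=np.atleast_2d(uv).astype(float)
    d=np.c_[(uv[:,0]-c["cx"])/c["fx"],(uv[:,1]-c["cy"])/c["fy"],np.ones(len(uv))]@c["T"][:3,:3].T
    o=c["T"][:3,3];return o+d*((z-o[2])/d[:,2])[:,None]
def proj(c,P):
    p=(np.atleast_2d(P)-c["T"][:3,3])@c["T"][:3,:3]
    return np.c_[c["fx"]*p[:,0]/p[:,2]+c["cx"],c["fy"]*p[:,1]/p[:,2]+c["cy"]]
E
python3 - <<'E'
from h import *
crops=[]
for n,seed,(x,y) in(("top",(320,225),(260,175)),("scene",(290,270),(215,210))):
    c=env.camera(n);im=c["pixels"];hsv=cv2.cvtColor(im,cv2.COLOR_RGB2HSV)
    m=((hsv[...,1]<40)&(hsv[...,2]>130)).astype(np.uint8)
    cs,_=cv2.findContours(m,cv2.RETR_EXTERNAL,cv2.CHAIN_APPROX_NONE)
    k=[q for q in cs if cv2.contourArea(q)>200]
    for q in k: 
        P=ray(c,q[:,0],.03)[:,:2].astype(np.float32)
        print(n,cv2.boundingRect(q),[np.round(v,4) for v in cv2.minAreaRect(P)])
    cr=im[y:y+130,x:x+170,::-1];crops.append(cv2.resize(cr,None,fx=4,fy=4,interpolation=cv2.INTER_CUBIC)[:520,:680])
    print(n,hsv[seed[1],seed[0]])
o=np.vstack(crops);cv2.imwrite("pics/crop1.png",cv2.resize(o,(390,600)) if 0 else np.hstack([cv2.resize(q,(400,306)) for q in crops]))
E
```

```text
top (268, 314, 66, 44) [array([0.3647, 0.0443]), array([0.0816, 0.1352]), np.float64(5.1127)]
top (271, 187, 99, 65) [array([0.6161, 0.0083]), array([0.1229, 0.2042]), np.float64(7.3163)]
top [53 11 93]
scene (410, 0, 101, 63) [array([-0.1509, -0.2742]), array([0.2984, 0.1155]), np.float64(84.662)]
scene (0, 0, 640, 480) [array([ 0.3524, -0.1018]), array([1.1068, 1.3124]), np.float64(0.0297)]
scene (0, 0, 38, 51) [array([ 0.664 , -0.9633]), array([0.2107, 0.0813]), np.float64(67.1684)]
scene [ 15   8 194]
```

View pics/crop1.png

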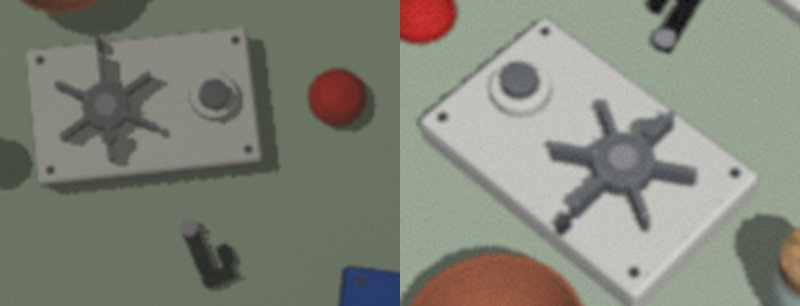

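The crop confirms the large white timer, with its index bar on the far side at top (303,193). The studded fin points to the near side at top (311,239) and scene (325,263), opposite the bar, so the wheel is 3 clicks before the mark. Next I'll refine the pose from the hub and button in both views.

```bash
python3 - <<'E'
from h import *
T=env.camera("top");S=env.camera("scene")
for n,c,h,b in(("top",T,(305,219.2),(351,215)),("scene",S,(309.8,276.7),(265.6,243.1))):
    H=ray(c,h,.05)[0];
    for z in(.04,.045):
        B=ray(c,b,z)[0];d=H-B;print(n,H.round(4),z,B.round(4),np.hypot(*d[:2]).round(4),np.degrees(np.arctan2(-d[0],d[1])).round(2))
# box outlines via contour in top, and scene with V threshold
for c,thr,box in((T,130,(260,180,120,80)),(S,150,(215,210,160,130))):
    x,y,w,h=box;hsv=cv2.cvtColor(c["pixels"],cv2.COLOR_RGB2HSV)[y:y+h,x:x+w]
    m=((hsv[...,1]<28)&(hsv[...,2]>thr)).astype(np.uint8)
    q=max(cv2.findContours(m,cv2.RETR_EXTERNAL,cv2.CHAIN_APPROX_NONE)[0],key=cv2.contourArea)
    P=ray(c,q[:,0]+[x,y],.03)[:,:2].astype(np.float32);print([np.round(v,4) for v in cv2.minAreaRect(P)])
yaw=np.radians(7);print("q7 etc",env.sense()["qpos"])
E
```

```text
top [0.6108 0.0397 0.05  ] 0.04 [ 0.624  -0.0596  0.04  ] 0.1002 7.58
top [0.6108 0.0397 0.05  ] 0.045 [ 0.623  -0.0593  0.045 ] 0.0997 7.05
scene [0.6103 0.0393 0.05  ] 0.04 [ 0.6196 -0.0654  0.04  ] 0.1051 5.04
scene [0.6103 0.0393 0.05  ] 0.045 [ 0.6215 -0.0623  0.045 ] 0.1022 6.3
[array([0.6161, 0.0083]), array([0.1228, 0.2042]), np.float64(7.2592)]
[array([ 0.6151, -0.0344]), array([0.1478, 0.1313]), np.float64(9.5659)]
q7 etc [ 1.11981778  0.53669054 -0.00441023  1.53822178  0.00259976  1.06729201
 -0.07121148]
```

>>> carry_out:
  commands:
    - {"jaw": -1, "translation": [0.0674, -0.0615, 0.0], "turn": [0, 0, -0.164]}
    - {"jaw": -1, "translation": [0.1347, -0.123, 0.0], "turn": [0, 0, -0.328]}
    - {"jaw": -1, "translation": [0.202, -0.1845, 0.0], "turn": [0, 0, -0.492]}
    - {"jaw": -1, "translation": [0.2694, -0.246, 0.0], "turn": [0, 0, -0.656]}
    - {"jaw": -1, "translation": [0.3368, -0.307, 0.0], "turn": [0, 0, -0.82]}
    - {"jaw": -1, "translation": [0.404, -0.369, 0.0], "turn": [0, 0, -0.984]}
    - {"jaw": -1, "translation": [0.471, -0.43, 0.0], "turn": [0, 0, -1.148]}
    - {"jaw": -1, "translation": [0.5388, -0.4919, 0.0], "turn": [0, 0, -1.311]}

```text
time: 1.3
ee_pos: [0.4604, -0.1497, 0.2391]
eef_rot: [0.66, 0.752, 0.0, 0.001]
force: [0.3, -0.7, -0.3]
width: 0.0103
grasp_force: 0.0
```

>>> carry_out:
  commands:
    - {"jaw": -1, "translation": [0, 0, 0], "turn": [0, 0, 0]}
    - {"jaw": -1, "translation": [0, 0, 0], "turn": [0, 0, 0]}

```text
time: 1.55
ee_pos: [0.4594, -0.152, 0.2386]
eef_rot: [0.662, 0.75, -0.0, -0.0]
force: [1.0, -0.7, -0.6]
width: 0.0005
grasp_force: 0.0
```

>>> carry_out:
  commands:
    - {"jaw": -1, "translation": [0.05, 0.031, 0], "turn": [0, 0, 0]}
    - {"jaw": -1, "translation": [0.1, 0.062, 0], "turn": [0, 0, 0]}
    - {"jaw": -1, "translation": [0.15, 0.093, 0], "turn": [0, 0, 0]}
    - {"jaw": -1, "translation": [0.194, 0.1244, 0], "turn": [0, 0, 0]}
    - {"jaw": -1, "translation": [0.194, 0.1244, 0.05], "turn": [0, 0, 0]}
    - {"jaw": -1, "translation": [0.194, 0.1244, 0.1], "turn": [0, 0, 0]}
    - {"jaw": -1, "translation": [0.194, 0.1244, 0.138], "turn": [0, 0, 0]}
    - {"jaw": -1, "translation": [0.194, 0.1244, 0.138], "turn": [0, 0, 0]}

```text
time: 2.55
ee_pos: [0.5568, 0.0541, 0.0982]
eef_rot: [0.663, 0.749, -0.003, -0.002]
force: [0.3, 0.3, 0.8]
width: 0.0007
grasp_force: 0.0
```

```bash
python3 - <<'E'
from h import *
c=env.camera("wrist");im=c["pixels"][:,:,::-1].copy()
y=np.radians(7.2);R=np.array([[np.cos(y),-np.sin(y)],[np.sin(y),np.cos(y)]]);H=np.array([.6105,.0395])
W=lambda x,yy,z:np.r_[H+R@[x,yy],z]
for p in[W(0,0,.05),W(-.029,0,.057),W(-.051,0,.05),W(.0595,0,.043),W(.0255,.0442,.05),W(0,-.1,.045),W(.065,.07,.03),W(-.065,.07,.03),W(-.0495,.023,.05)]:
    q=proj(c,p)[0];print(q.round());cv2.drawMarker(im,(int(q[0]),int(q[1])),(0,255,0),0,10,1)
cv2.imwrite("pics/w1.png",im);s=env.sense();print(s["ee_pos"],s["force"])
E
```

```text
[424. 310.]
[369. 316.]
[325. 310.]
[534. 304.]
[483. 227.]
[411. 458.]
[552. 167.]
[297. 168.]
[328. 268.]
[0.55847212 0.05486749 0.10025127] [ 0.10201395 -0.56543075  0.26453195]
```

View pics/w1.png

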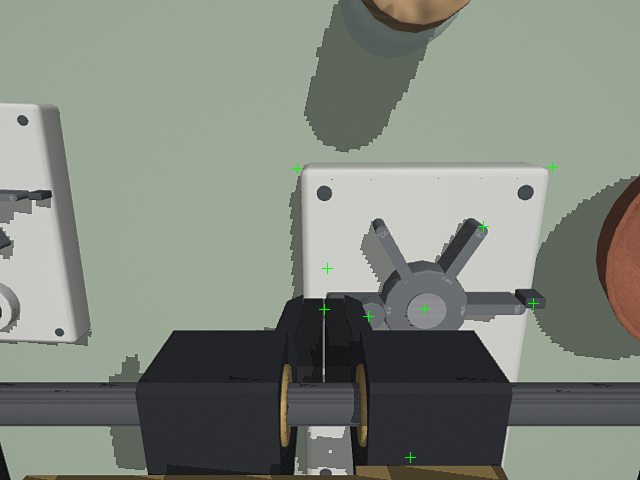

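The wrist view shows the stud at (372,316) on the near fin, the bar at (530,298) and the hub at (427,311). All agree with my projected points within about 2 mm, so I'll descend behind the near fin.

>>> carry_out:
  commands:
    - {"jaw": -1, "translation": [0.001, 0.001, 0.03], "turn": [0, 0, 0]}
    - {"jaw": -1, "translation": [0.001, 0.001, 0.05], "turn": [0, 0, 0]}
    - {"jaw": -1, "translation": [0.001, 0.001, 0.062], "turn": [0, 0, 0]}
    - {"jaw": -1, "translation": [0.001, 0.001, 0.062], "turn": [0, 0, 0]}
    - {"jaw": -1, "translation": [0.001, 0.001, 0.062], "turn": [0, 0, 0]}

```text
time: 3.22
ee_pos: [0.5604, 0.0578, 0.0395]
eef_rot: [0.662, 0.75, 0.0, 0.0]
force: [0.8, 0.5, 0.3]
width: 0.0006
grasp_force: 0.0
```

>>> carry_out:
  commands:
    - {"jaw": -1, "translation": [-0.01, 0, 0], "turn": [0, 0, 0]}
    - {"jaw": -1, "translation": [-0.018, 0, 0], "turn": [0, 0, 0]}
    - {"jaw": -1, "translation": [-0.024, 0, 0], "turn": [0, 0, 0]}
    - {"jaw": -1, "translation": [-0.03, 0, 0], "turn": [0, 0, 0]}
    - {"jaw": -1, "translation": [-0.035, 0, 0], "turn": [0, 0, 0]}
    - {"jaw": -1, "translation": [-0.038, 0, 0], "turn": [0, 0, 0]}

```text
time: 3.98
ee_pos: [0.5649, 0.0187, 0.0388]
eef_rot: [0.662, 0.749, -0.0, 0.0]
force: [-1.4, -0.6, 0.4]
width: 0.0008
grasp_force: 0.0
```

>>> carry_out:
  commands:
    - {"jaw": -1, "translation": [-0.003, 0, 0], "turn": [0, 0, 0]}
    - {"jaw": -1, "translation": [-0.003, 0, 0], "turn": [0, 0, 0]}

```text
time: 4.22
ee_pos: [0.565, 0.0167, 0.0387]
eef_rot: [0.662, 0.75, -0.0, 0.0]
force: [-0.0, -0.3, -0.1]
width: 0.0003
grasp_force: 0.0
```

```bash
python3 - <<'E'
from h import *
a=[]
for n,(x,y,w,h) in(("scene",(215,210,170,130)),("wrist",(200,100,400,306))):
    c=env.camera(n);a.append(cv2.resize(c["pixels"][y:y+h,x:x+w,::-1],(400,306),interpolation=cv2.INTER_CUBIC))
cv2.imwrite("pics/c2.png",np.hstack(a))
E
```

```text
(no output)
```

View pics/c2.png

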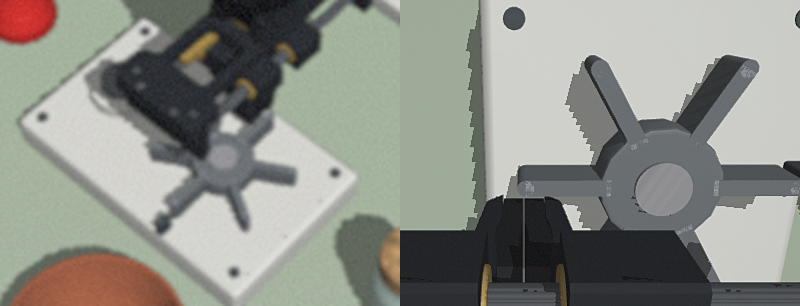

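It clicked once: the near fin at crop (550,180) is now a plain one and the fins are at rest positions. I'll lift, go back and repeat the same stroke.

>>> carry_out:
  commands:
    - {"jaw": -1, "translation": [0, 0, -0.02], "turn": [0, 0, 0]}
    - {"jaw": -1, "translation": [0, 0, -0.035], "turn": [0, 0, 0]}
    - {"jaw": -1, "translation": [0.02, 0, -0.035], "turn": [0, 0, 0]}
    - {"jaw": -1, "translation": [0.041, 0, -0.035], "turn": [0, 0, 0]}
    - {"jaw": -1, "translation": [0.041, 0, -0.035], "turn": [0, 0, 0]}
    - {"jaw": -1, "translation": [0.041, 0, -0.015], "turn": [0, 0, 0]}
    - {"jaw": -1, "translation": [0.041, 0, 0], "turn": [0, 0, 0]}
    - {"jaw": -1, "translation": [0.041, 0, 0], "turn": [0, 0, 0]}

```text
time: 5.32
ee_pos: [0.5583, 0.0568, 0.0366]
eef_rot: [0.662, 0.75, -0.002, -0.001]
force: [0.5, -0.1, -0.4]
width: 0.0004
grasp_force: 0.0
```

>>> carry_out:
  commands:
    - {"jaw": -1, "translation": [-0.01, 0, 0], "turn": [0, 0, 0]}
    - {"jaw": -1, "translation": [-0.018, 0, 0], "turn": [0, 0, 0]}
    - {"jaw": -1, "translation": [-0.024, 0, 0], "turn": [0, 0, 0]}
    - {"jaw": -1, "translation": [-0.03, 0, 0], "turn": [0, 0, 0]}
    - {"jaw": -1, "translation": [-0.035, 0, 0], "turn": [0, 0, 0]}
    - {"jaw": -1, "translation": [-0.038, 0, 0], "turn": [0, 0, 0]}
    - {"jaw": -1, "translation": [-0.041, 0, 0], "turn": [0, 0, 0]}
    - {"jaw": -1, "translation": [-0.041, 0, 0], "turn": [0, 0, 0]}

```text
time: 6.32
ee_pos: [0.5649, 0.0168, 0.0387]
eef_rot: [0.662, 0.75, -0.0, 0.0]
force: [0.1, -0.4, 1.0]
width: 0.0005
grasp_force: 0.0
```

>>> carry_out:
  commands:
    - {"jaw": -1, "translation": [0, 0, -0.02], "turn": [0, 0, 0]}
    - {"jaw": -1, "translation": [0, 0, -0.035], "turn": [0, 0, 0]}
    - {"jaw": -1, "translation": [0.02, 0, -0.035], "turn": [0, 0, 0]}
    - {"jaw": -1, "translation": [0.041, 0, -0.035], "turn": [0, 0, 0]}
    - {"jaw": -1, "translation": [0.041, 0, -0.035], "turn": [0, 0, 0]}

```text
time: 6.95
ee_pos: [0.5591, 0.0612, 0.0739]
eef_rot: [0.66, 0.751, 0.001, -0.001]
force: [0.6, -0.3, -0.2]
width: 0.0001
grasp_force: 0.0
```

```bash
python3 - <<'E'
from h import *
a=[]
for n,(x,y,w,h) in(("scene",(215,210,170,130)),("wrist",(200,100,400,306))):
    c=env.camera(n);a.append(cv2.resize(c["pixels"][y:y+h,x:x+w,::-1],(400,306),interpolation=cv2.INTER_CUBIC))
cv2.imwrite("pics/c3.png",np.hstack(a))
E
```

```text
(no output)
```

View pics/c3.png

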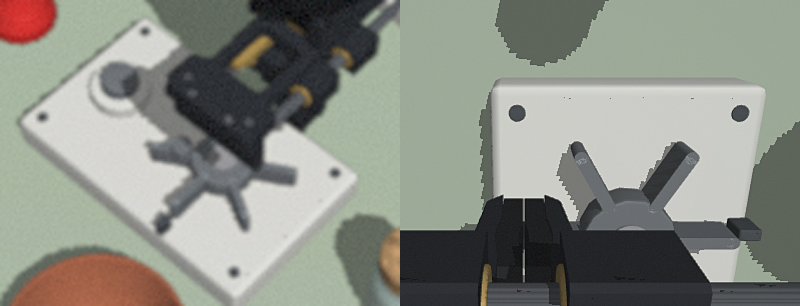

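The fin nearest the button at scene crop (160,150) looks wide, but the gripper half hides it. I'll move aside for a clear look before the last click.

>>> carry_out:
  commands:
    - {"jaw": -1, "translation": [0, 0, -0.05], "turn": [0, 0, 0]}
    - {"jaw": -1, "translation": [0, -0.06, -0.05], "turn": [0, 0, 0]}
    - {"jaw": -1, "translation": [0, -0.12, -0.05], "turn": [0, 0, 0]}
    - {"jaw": -1, "translation": [0, -0.12, -0.05], "turn": [0, 0, 0]}

```text
time: 7.55
ee_pos: [0.4347, 0.0403, 0.1226]
eef_rot: [0.662, 0.75, -0.004, -0.001]
force: [0.4, -0.5, 0.3]
width: 0.0004
grasp_force: 0.0
```

```bash
python3 - <<'E'
from h import *
a=[]
for n,(x,y,w,h) in(("scene",(215,210,170,130)),("top",(260,175,170,130))):
    c=env.camera(n);a.append(cv2.resize(c["pixels"][y:y+h,x:x+w,::-1],(400,306),interpolation=cv2.INTER_CUBIC))
cv2.imwrite("pics/c4.png",np.hstack(a))
E
```

```text
(no output)
```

View pics/c4.png

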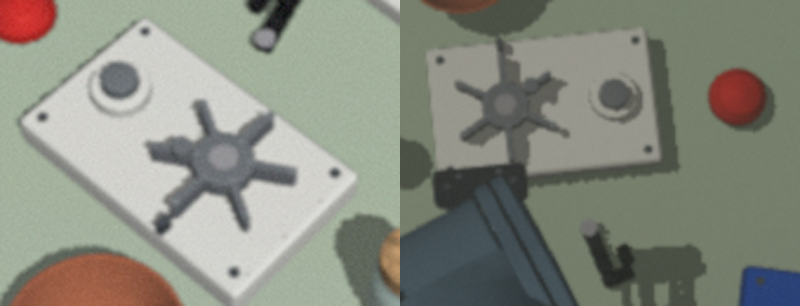

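The stud is now at scene crop (178,147) and top crop (535,82), on the fin one click before the bar. One more stroke is needed.

>>> carry_out:
  commands:
    - {"jaw": -1, "translation": [0, 0.06, 0], "turn": [0, 0, 0]}
    - {"jaw": -1, "translation": [0, 0.12, 0], "turn": [0, 0, 0]}
    - {"jaw": -1, "translation": [0, 0.12, 0], "turn": [0, 0, 0]}
    - {"jaw": -1, "translation": [0, 0.12, 0.05], "turn": [0, 0, 0]}
    - {"jaw": -1, "translation": [0, 0.12, 0.07], "turn": [0, 0, 0]}
    - {"jaw": -1, "translation": [0, 0.12, 0.085], "turn": [0, 0, 0]}
    - {"jaw": -1, "translation": [0, 0.12, 0.085], "turn": [0, 0, 0]}
    - {"jaw": -1, "translation": [0, 0.12, 0.085], "turn": [0, 0, 0]}

```text
time: 8.65
ee_pos: [0.5606, 0.0579, 0.0397]
eef_rot: [0.662, 0.75, 0.001, 0.001]
force: [-1.0, 1.1, -0.9]
width: 0.0003
grasp_force: 0.0
```

>>> carry_out:
  commands:
    - {"jaw": -1, "translation": [-0.01, 0, 0], "turn": [0, 0, 0]}
    - {"jaw": -1, "translation": [-0.018, 0, 0], "turn": [0, 0, 0]}
    - {"jaw": -1, "translation": [-0.024, 0, 0], "turn": [0, 0, 0]}
    - {"jaw": -1, "translation": [-0.03, 0, 0], "turn": [0, 0, 0]}
    - {"jaw": -1, "translation": [-0.035, 0, 0], "turn": [0, 0, 0]}
    - {"jaw": -1, "translation": [-0.038, 0, 0], "turn": [0, 0, 0]}
    - {"jaw": -1, "translation": [-0.041, 0, 0], "turn": [0, 0, 0]}
    - {"jaw": -1, "translation": [-0.041, 0, 0], "turn": [0, 0, 0]}

```text
time: 9.65
ee_pos: [0.5649, 0.0167, 0.0386]
eef_rot: [0.662, 0.75, -0.0, 0.0]
force: [0.7, -0.1, -0.7]
width: 0.0003
grasp_force: 0.0
```

>>> carry_out:
  commands:
    - {"jaw": -1, "translation": [0, 0, -0.02], "turn": [0, 0, 0]}
    - {"jaw": -1, "translation": [0, 0, -0.04], "turn": [0, 0, 0]}
    - {"jaw": -1, "translation": [0, -0.06, -0.06], "turn": [0, 0, 0]}
    - {"jaw": -1, "translation": [0, -0.12, -0.08], "turn": [0, 0, 0]}
    - {"jaw": -1, "translation": [0, -0.12, -0.08], "turn": [0, 0, 0]}
    - {"jaw": -1, "translation": [0, -0.12, -0.08], "turn": [0, 0, 0]}

```text
time: 10.4
ee_pos: [0.4475, 0.0021, 0.1201]
eef_rot: [0.662, 0.75, 0.001, 0.001]
force: [0.3, 0.2, -0.3]
width: 0.0003
grasp_force: 0.0
```

```bash
python3 - <<'E'
from h import *
a=[]
for n,(x,y,w,h) in(("scene",(215,210,170,130)),("top",(260,175,170,130))):
    c=env.camera(n);a.append(cv2.resize(c["pixels"][y:y+h,x:x+w,::-1],(400,306),interpolation=cv2.INTER_CUBIC))
cv2.imwrite("pics/c5.png",np.hstack(a))
E
```

```text
(no output)
```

View pics/c5.png

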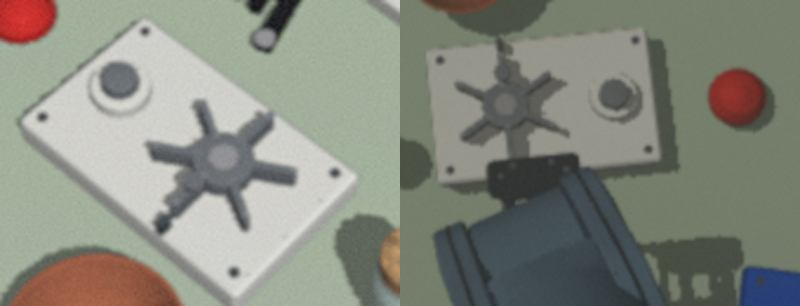

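The stud is now at scene crop (187,180) and top crop (503,72), on the fin pointing at the bar, with the finger off the wheel. Now the start button.

>>> carry_out:
  commands:
    - {"jaw": -1, "translation": [-0.028, 0.055, 0], "turn": [0, 0, 0]}
    - {"jaw": -1, "translation": [-0.056, 0.11, 0], "turn": [0, 0, 0]}
    - {"jaw": -1, "translation": [-0.083, 0.166, 0], "turn": [0, 0, 0]}
    - {"jaw": -1, "translation": [-0.083, 0.166, 0], "turn": [0, 0, 0]}
    - {"jaw": -1, "translation": [-0.083, 0.166, 0.04], "turn": [0, 0, 0]}
    - {"jaw": -1, "translation": [-0.083, 0.166, 0.065], "turn": [0, 0, 0]}
    - {"jaw": -1, "translation": [-0.083, 0.166, 0.065], "turn": [0, 0, 0]}
    - {"jaw": -1, "translation": [-0.083, 0.166, 0.065], "turn": [0, 0, 0]}

```text
time: 11.5
ee_pos: [0.6213, -0.059, 0.0545]
eef_rot: [0.661, 0.75, 0.0, 0.0]
force: [0.7, -0.6, 0.4]
width: 0.0004
grasp_force: 0.0
```

>>> carry_out:
  commands:
    - {"jaw": -1, "translation": [0, 0, 0.005], "turn": [0, 0, 0]}
    - {"jaw": -1, "translation": [0, 0, 0.008], "turn": [0, 0, 0]}
    - {"jaw": -1, "translation": [0, 0, 0.01], "turn": [0, 0, 0]}
    - {"jaw": -1, "translation": [0, 0, 0.01], "turn": [0, 0, 0]}

```text
time: 12.0
ee_pos: [0.6222, -0.0593, 0.0463]
eef_rot: [0.662, 0.75, 0.001, 0.001]
force: [-4.0, 0.3, 20.2]
width: 0.0002
grasp_force: 9.6
```

Contact is about 20 N at z 0.046. I'll back off in small steps to see whether the button's spring follows the finger.

>>> carry_out:
  commands:
    - {"jaw": -1, "translation": [0, 0, -0.002], "turn": [0, 0, 0]}
    - {"jaw": -1, "translation": [0, 0, -0.002], "turn": [0, 0, 0]}
    - {"jaw": -1, "translation": [0, 0, -0.002], "turn": [0, 0, 0]}

```text
time: 12.38
ee_pos: [0.6221, -0.0593, 0.0465]
eef_rot: [0.662, 0.75, 0.001, 0.001]
force: [2.0, 0.8, 7.2]
width: -0.0001
grasp_force: 3.7
```

>>> carry_out:
  commands:
    - {"jaw": -1, "translation": [0, 0, -0.002], "turn": [0, 0, 0]}
    - {"jaw": -1, "translation": [0, 0, -0.002], "turn": [0, 0, 0]}
    - {"jaw": -1, "translation": [0, 0, -0.002], "turn": [0, 0, 0]}

```text
time: 12.75
ee_pos: [0.6213, -0.0595, 0.0478]
eef_rot: [0.662, 0.75, 0.0, 0.0]
force: [3.1, 1.0, 3.4]
width: -0.0
grasp_force: 2.0
```

>>> carry_out:
  commands:
    - {"jaw": -1, "translation": [0, 0, -0.002], "turn": [0, 0, 0]}
    - {"jaw": -1, "translation": [0, 0, -0.002], "turn": [0, 0, 0]}
    - {"jaw": -1, "translation": [0, 0, -0.002], "turn": [0, 0, 0]}

```text
time: 13.12
ee_pos: [0.6206, -0.0597, 0.0495]
eef_rot: [0.662, 0.75, -0.0, -0.0]
force: [2.7, 0.2, 3.2]
width: 0.0009
grasp_force: 1.5
```

The force fell from 20 N to about 3 N over several millimetres of travel, so the spring is following and the button had bottomed out. Now I'll retract.

>>> carry_out:
  commands:
    - {"jaw": -1, "translation": [0, 0, -0.03], "turn": [0, 0, 0]}
    - {"jaw": -1, "translation": [0, 0, -0.07], "turn": [0, 0, 0]}
    - {"jaw": -1, "translation": [0, -0.06, -0.08], "turn": [0, 0, 0]}
    - {"jaw": -1, "translation": [0, -0.12, -0.08], "turn": [0, 0, 0]}
    - {"jaw": -1, "translation": [0, -0.17, -0.08], "turn": [0, 0, 0]}
    - {"jaw": -1, "translation": [0, -0.17, -0.08], "turn": [0, 0, 0]}
    - {"jaw": -1, "translation": [0, -0.17, -0.08], "turn": [0, 0, 0]}

```text
time: 14.0
ee_pos: [0.4523, -0.081, 0.1296]
eef_rot: [0.662, 0.75, -0.0, -0.0]
force: [0.7, 0.8, -0.6]
width: 0.0006
grasp_force: 0.0
```

```bash
python3 - <<'E'
from h import *
a=[]
for n,(x,y,w,h) in(("scene",(215,210,170,130)),("top",(260,175,170,130))):
    c=env.camera(n);a.append(cv2.resize(c["pixels"][y:y+h,x:x+w,::-1],(400,306),interpolation=cv2.INTER_CUBIC))
cv2.imwrite("pics/c6.png",np.hstack(a));print(env.sense()["force"])
E
```

```text
[0.37415516 0.19518352 0.08534269]
```

View pics/c6.png

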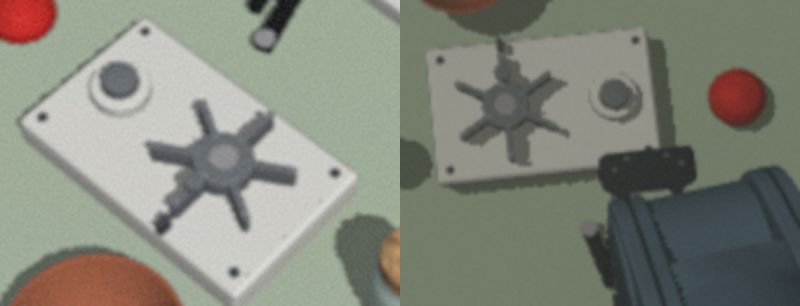

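The stud is still at the bar at scene crop (187,180), the button is up at (120,78), the bystanders in view have not moved and the arm is clear. Handing in.

```bash
python3 -c "
from cell import env
print(env.sign_off())"
```

```text
the job is handed in; nothing more can be done
None
```

I clicked the wheel three times so the studded fin rests at the index bar, then pressed the start button fully and released it; the job is handed in, and no verdict was returned.

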